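# Make up the supper board and the drinks board

## Task

Make up the two serving boards from the things on the worktop, each in the well made for it: the supper board (the one with the rubber-fingered well) gets the salt shaker in the rubber-fingered well, the tea light in the round saucer and the matchbox flat in the rectangular frame; the drinks board (the one that already holds the olive jar) gets the jigger upright in the free tall collar and the lime in the low ring. The salt shaker is a snug fit: work it down between the rubber fingers (a twist as you push helps) until it stands upright and fully home. Leave the lemon, the painted cup and the olive jar where they are.

Things in the scene. Friction and masses are not known exactly. Their poses are not given: they have to be found in the camera images.
- supper_board: Supper board, fixed paddle board, 168 (x) x 172 mm (y), far-end handle. Its top, 14 mm above the worktop, is the floor of its 3 wells. Origin: centre of its underside without the handle; x towards the handle, away from the robot (+-0.3 rad), z up. Wells (x, y in mm): well with 3 black rubber fingers (36, -42); tea light's saucer (36, 45); matchbox frame (-45, 0), long side along y.
- drinks_board: Drinks board, fixed paddle board, 168 (x) x 172 mm (y), far-end handle. Its top, 14 mm above the worktop, is the floor of its 3 wells. Origin: centre of its underside without the handle; x towards the handle, away from the robot (+-0.3 rad), z up. Wells (x, y in mm): olive jar (37, 41); jigger's collar (36, -44); lime's low ring (-40, -6). Wall cabinets overhang x > 0.6 m, 0.44 m up.
- matchbox: Red matchbox lying flat, 56 x 36 mm, 15 mm high. Its long side lies at +72 degrees (1.257 rad, about z) from its own x axis. Its frame, a raised edge on the board, is 72 x 52 mm inside, rim 19 mm above the worktop. Origin: centre of its underside, z up.
- salt_shaker: Glass salt shaker, standing, 90 mm tall; round body 38 mm across at the foot, 44 at 30 mm height, 32 at 66 mm; steel dome 34 mm across (66 to 79 mm height), good to grip. Its well: rim 36 mm above the worktop, 3 sprung rubber fingers 33 mm apart, sloped lead-in from 43 down to 29 mm; push it down from there with 10 to 20 N, twisting, to the floor. Origin: centre of its underside, z up.
- tea_light: Tea light in a metal cup, round, 38 mm across, 15 mm high. Its saucer is 64 mm wide inside, rim 19 mm above the worktop. Origin: centre of its underside, z up.
- jigger: Steel double measure, hourglass-shaped (acts as a round body 46 mm across), standing, 84 mm tall. Its collar is 62 mm wide inside, rim 36 mm above the worktop. Origin: centre of its underside, z up.
- lime: Green lime, the small citrus fruit, lying, 56 mm long along its x axis, 46 mm across y, 43 mm high; grip it across y. Its x starts within 0.4 rad of the world y axis. Its ring is 76 mm wide inside, rim 24 mm above the worktop. Origin: underside below its middle.
- lemon: Yellow lemon, the larger citrus fruit, 76 x 62 x 54 mm: not wanted, stays where it lies. Origin: underside below its middle.
- cup: Small painted cup with a handle, 58 x 71 x 47 mm: not wanted, stays where it stands. Origin: centre of its underside.
- olive_jar: Glass jar of olives with a green lid, 69 mm across, 84 mm tall, standing in the left far well of the drinks board: already in place, stays there. Origin: centre of its underside.
Things that resemble listed ones, but are neither listed nor needed, are in the scene too. Leave any purple look-alike of the jigger alone.

How it is judged:
At the end, for the whole second after the job is handed in: Matchbox and tea light flat, jigger upright, on the floor of their wells (12, 15 and 12 mm off centre at most, 4 mm off the floor); salt shaker upright, within 6 mm of its well's centre, underside at most 3 mm off the floor; lime inside its low ring. All at rest; lemon, cup and jar not moved (x of matchbox in the frame of supper_board between -0.057 and -0.033 m and y of matchbox in the frame of supper_board between -0.012 and 0.012 m and z of each of matchbox, tea_light in the frame of supper_board below 0.018 m and angle between each of matchbox, tea_light, jigger's own z axis and vertical below 0.1 rad and linear speed of each of matchbox, salt_shaker, tea_light, jigger, lime below 0.02 m/s and x of salt_shaker in the frame of supper_board between 0.03 and 0.042 m and y of salt_shaker in the frame of supper_board between -0.048 and -0.036 m and z of salt_shaker in the frame of supper_board below 0.017 m and angle between salt_shaker's own z axis and vertical below 0.12 rad and x of tea_light in the frame of supper_board between 0.021 and 0.051 m and y of tea_light in the frame of supper_board between 0.03 and 0.06 m and x of jigger in the frame of drinks_board between 0.024 and 0.048 m and y of jigger in the frame of drinks_board between -0.056 and -0.032 m and z of jigger in the frame of drinks_board below 0.018 m and x of lime in the frame of drinks_board between -0.072 and -0.008 m and y of lime in the frame of drinks_board between -0.038 and 0.026 m and z of lime in the frame of drinks_board below 0.06 m); the robot touches nothing.
It fails at once if the lemon is moved by more than 30 mm (distance of lemon from where it was at the start of the episode above 0.03 m).
It fails at once if the painted cup is moved by more than 30 mm (distance of cup from where it was at the start of the episode above 0.03 m).
It fails at once if the olive jar is moved by more than 20 mm (distance of olive_jar from where it was at the start of the episode above 0.02 m).
It also fails if it takes over 131 s, if anything falls off the work surface, if the arm or the gripper's body presses on something with over 40 N, if the wrist force passes 120 N, or if a joint passes its speed limit or range.

## Robot

A 6-joint arm with a two-finger parallel gripper is mounted at the origin on a cart in front of the work surface, level with it; the furniture and walls round the work are solid. World frame = base frame: x ahead of the robot, y to its left, z up, the work surface at z = 0. Lengths are in m, angles in rad, forces in N, time in s.
With the tool pointing down it reaches from about 0.325 to 0.875 m from the base axis. Payload 4.4 kg.
Tool frame: the origin (TCP) lies on the front face of the gripper's body, between the roots of the fingers; the fingertips stand 73 mm ahead of it and the grasp point (between the pads) lies 54 mm ahead of it; z points along the fingers, y is the line along which they close (so a half turn about z gives the same grasp; the last joint's range is limited). The gripper opens to 85 mm and grips with 20 to 120 N. Pads are 22 mm wide; open, the fingers measure 114 mm over their backs; the gripper's body (76 mm by 85 mm) begins 54 mm behind the grasp point. The pads swing forward as they close: fully open they stand 13 mm farther back than shut.
Start: joints at [-1.405, 0.207, 1.542, -0, 1.393, -0.15], TCP at [0.179, -0.546, 0.304] pointing down, gripper open.
Joint ranges: [-2.73, 2.73], [-0.86, 2.22], [0.23, 2.46], [-1.11, 4.25], [0.08, 2.63], [-2.82, 2.82]. Speed limits (rad/s): [2.79, 2.79, 3.14, 3.14, 3.14, 3.14].

## Interface

Orientations are given as a 3x3 rotation matrix whose columns are the frame's x, y, z axes.
In Python, from rig import r gives the robot as it stands.
- The arm moves only by the tool servo_tool, never from a script. Its argument "commands" is a list of rows, each a list of 7 numbers: the shift along the tool's x, y, z in a scale on which 1.0 is 80 cm, then the turn, a rotation vector about the tool's x, y, z in shares of 2 rad (1.0 is 2 rad), then the closure, from -1 (fully open) to 1 (shut). A call has 1 to 12 rows; each row is the pose to reach, as a shift and turn from the pose commanded when the call began, along the tool's axes at that moment; what a row does not reach only later rows make up. A row lasts 1/8 s, in which the tool goes at most 62.5 mm and 10.7 degrees, less where a joint would pass 70% of its speed; a pose out of reach is approached as far as the arm can. Shift and turn numbers lie between -1 and 1, and a call with a number outside is refused. A call with a gripper value outside its range is refused whole. The fingers move at their own pace and stop on an object; the grip force is fixed at half the most. Time passes only in rows, so rows that repeat a pose let the fingers close. It gives the time, the measured TCP pose, the force, the opening and the grip force at its end, in the units of the state.
- r.get_obs(): the state, without advancing time (a new reading comes with each control period).
- r.get_image(name): name is "scene" or "top" or "wrist"; returns a dict with "img" (420x560x3 uint8, red, green, blue), "mtx" (3x3 intrinsics, pixels), "R" (3x3) and "t" (3): a world point X has camera coordinates R X + t; the wrist camera has in their place "hand_eye" (4x4, takes a point from camera to tool coordinates, whose origin is the TCP and whose axes are the flange's). Camera axes: x right, y down, z forward; pixel columns grow to the right and rows downward; lengths in m; the calibration is good to about 2 mm. A picture is of the moment at which its call begins: read the wrist's pose just before it. There is no depth.
- r.sign_off(): hands the job in; it is judged then, once.
The state is a dict: "clock": time; "joint_pos": joint angles; "qd": joint speeds; "joint_efforts": joint torques, N m; "tool_pos": TCP position; "orientation": TCP orientation; "ft_force": force on the tool from outside, world axes, zero at the start; "moment": the same for the moment, N m; "grip_width": finger opening in m; "grasp_force": force on a finger pad.
Only numpy, scipy, OpenCV 4.12 (cv2) and the standard library are available. Lean on these libraries where they do the work, as an engineer would, in place of code of your own. Each camera call takes 0.05 s, during which the arm holds its last target. There are 200 camera calls.

## Working session

There is one attempt and no reset: what is moved stays moved. The work goes in short steps, Python scripts to look and compute and a tool call to move; the robot and the scene stay as the last step left them, time stands still between calls to the robot, and variables do not carry over. Pictures are saved under pics/ and viewed, at most 14 in all, crops included, and the job is handed in when it is done.

Besides the shell and the picture viewer there is one more tool, called after "Emit:" as name(argument=value, ...) on one line, values as JSON. servo_tool: Moves the arm, as the interface text tells. Its arguments: {"type":"object","properties":{"commands":{"type":"array"}},"required":["commands"]}

```bash
mkdir -p pics; ls; python3 - <<'E'
from rig import r
import cv2,numpy as np
o=r.get_obs();print({k:np.round(v,3).tolist() for k,v in o.items()})
for n in["scene","top","wrist"]:
    d=r.get_image(n);cv2.imwrite(f"pics/{n}0.png",d["img"][:,:,::-1]);np.savez(f"{n}0.npz",**d)
    print(n,{k:np.round(v,3).tolist() for k,v in d.items() if k!="img"})
E
```

```text
pics
{'clock': 0.0, 'joint_pos': [-1.405, 0.207, 1.543, 0.0, 1.393, -0.15], 'qd': [-0.001, 0.0, -0.0, -0.0, 0.002, 0.001], 'joint_efforts': [-0.0, -38.303, -29.16, -0.0, 0.01, -0.0], 'tool_pos': [0.179, -0.546, 0.303], 'orientation': [[0.95, 0.311, -0.0], [0.311, -0.95, 0.002], [0.0, -0.002, -1.0]], 'ft_force': [-0.207, 0.424, -0.249], 'moment': [-0.023, -0.004, 0.008], 'grasp_force': 0.0, 'grip_width': 0.085}
scene {'mtx': [[411.04, 0.0, 288.103], [0.0, 411.04, 204.748], [0.0, 0.0, 1.0]], 'R': [[-0.814, -0.58, 0.016], [-0.425, 0.577, -0.698], [0.396, -0.575, -0.716]], 't': [0.447, 0.204, 1.125]}
top {'mtx': [[417.17, 0.0, 274.219], [0.0, 417.17, 207.7], [0.0, 0.0, 1.0]], 'R': [[-0.008, -1.0, -0.017], [-0.996, 0.009, -0.088], [0.088, 0.016, -0.996]], 't': [0.101, 0.496, 1.165]}
wrist {'mtx': [[310.69, 0.0, 283.275], [0.0, 310.69, 212.166], [0.0, 0.0, 1.0]], 'hand_eye': [[-0.001, -0.957, -0.29, 0.074], [1.0, -0.0, -0.0, 0.001], [0.0, -0.29, 0.957, -0.07], [0.0, 0.0, 0.0, 1.0]]}
```

View pics/top0.png

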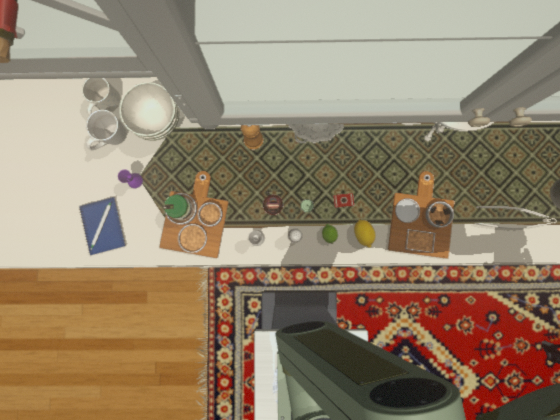

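View pics/scene0.png

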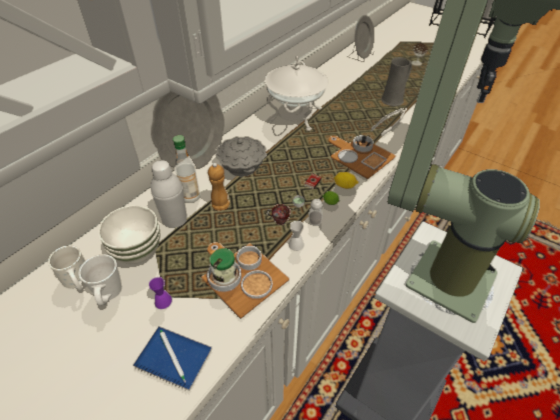

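The top view shows the drinks board at about (194,228) and the supper board at about (421,228). Between them are round things at (256,237) and (294,236), the lime at (330,233), the lemon at (365,233), the cup at (273,204), something pale at (306,205) and something red at (344,201). The purple jigger look-alike is at (130,178). I need a close crop.

```bash
python3 - <<'E'
import cv2,numpy as np
a=cv2.imread("pics/top0.png")[165:265,150:460];b=cv2.imread("pics/scene0.png")[125:320,190:400]
a=cv2.resize(a,(800,258),interpolation=cv2.INTER_CUBIC);b=cv2.resize(b,None,fx=1.7,fy=1.7,interpolation=cv2.INTER_CUBIC)
c=np.zeros((600,800,3),np.uint8);c[:258]=a;c[262:262+b.shape[0],:b.shape[1]]=b[:338]
w=cv2.resize(cv2.imread("pics/wrist0.png"),(430,322));c[262:584,365:795]=w
cv2.imwrite("pics/crop1.png",c)
E
```

```text
(no output)
```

View pics/crop1.png

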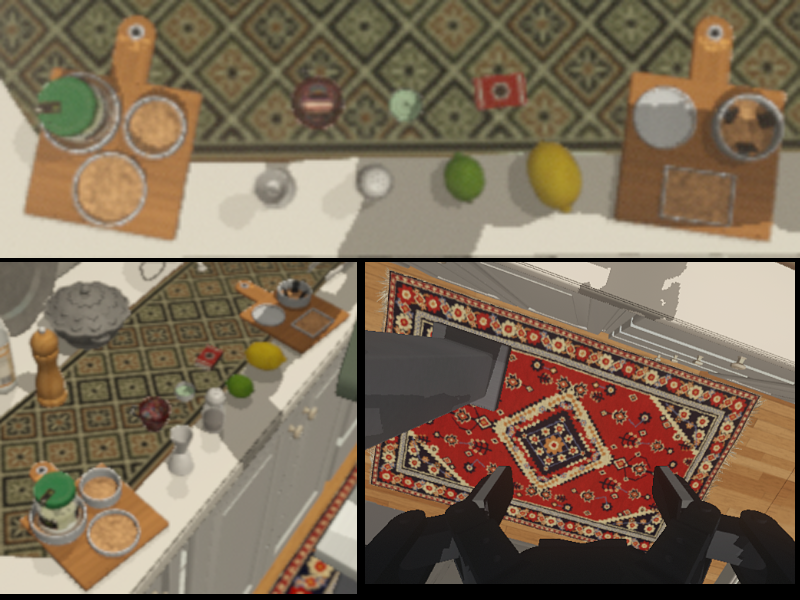

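The crop shows the candidates:
- **Jigger:** steel hourglass at top (256,237). The other candidate is the purple one at (130,178), which I reject.
- **Salt shaker:** glass with a steel dome at (295,235). The wooden mill at (251,135) is rejected.
- **Tea light:** pale one at (306,205).
- **Matchbox:** red, at (344,200).
- **Lime:** small green fruit at (330,233). The lemon is at (365,233).
- **Cup:** dark, at (273,205).

Rubber fingers show in the well at (440,214), so the right-hand board is the supper board.

```bash
cat > h.py <<'E'
import numpy as np,cv2
from rig import r
def cam(n):
    """returns img, K, camera centre C, Rcw (cam->world)"""
    o=r.get_obs();d=r.get_image(n);K=d["mtx"]
    if n=="wrist":
        Rt=np.array(o["orientation"]);H=np.array(d["hand_eye"])
        return d["img"],K,Rt@H[:3,3]+np.array(o["tool_pos"]),Rt@H[:3,:3]
    R=np.array(d["R"]);return d["img"],K,-R.T@np.array(d["t"]),R.T
def load(f):
    d=np.load(f);R=d["R"];return d["img"],d["mtx"],-R.T@d["t"],R.T
def ray(c,uv):
    v=c[3]@np.linalg.inv(c[1])@np.array([uv[0],uv[1],1.]);return v/np.linalg.norm(v)
def plane(c,uv,z):
    v=ray(c,uv);return c[2]+v*(z-c[2][2])/v[2]
def proj(c,X):
    p=c[1]@(c[3].T@(np.array(X)-c[2]));return p[:2]/p[2]
def tri(cs,uvs):
    A=np.zeros((3,3));b=np.zeros(3)
    for c,u in zip(cs,uvs):
        v=ray(c,u);P=np.eye(3)-np.outer(v,v);A+=P;b+=P@c[2]
    X=np.linalg.solve(A,b)
    return X,[round(float(np.linalg.norm(np.cross(ray(c,u),X-c[2])))*1000,1) for c,u in zip(cs,uvs)]
def rel(p,yaw=None):
    """shift (cm, tool axes) from current measured pose to world TCP p; yaw = world angle of tool y mod pi -> turn about tool z"""
    o=r.get_obs();R=np.array(o["orientation"]);s=R.T@(np.array(p)-o["tool_pos"])*100
    t=None
    if yaw is not None:
        # tool z down: turning +a about tool z turns world yaw by -a
        cur=np.arctan2(R[1,1],R[0,1]);t=-((yaw-cur+np.pi/2)%np.pi-np.pi/2)
    return np.round(s,2).tolist(),t
E
python3 - <<'E'
from h import *
c=load("top0.npz")
for n,u,z in [("jig",(256,237),.084),("salt",(295,235),.09),("tea",(306,205),.015),("match",(344,200),.015),("lime",(330,233),.03),("lemon",(365,233),.03),("cup",(273,205),.047),("jar",(177,207),.084),("drk",(194,228),.014),("sup",(420,228),.014),("sring",(440,214),.036),("jring",(210,213),.036)]:
    print(n,np.round(plane(c,u,z),3))
print(c[2],load("scene0.npz")[2])
E
```

```text
jig [0.413 0.146 0.084]
salt [0.417 0.041 0.09 ]
tea [0.504 0.006 0.015]
match [ 0.518 -0.103  0.015]
lime [ 0.423 -0.059  0.03 ]
lemon [ 0.422 -0.157  0.03 ]
cup [0.502 0.1   0.047]
jar [0.496 0.36  0.084]
drk [0.441 0.327 0.014]
sup [ 0.436 -0.317  0.014]
sring [ 0.474 -0.366  0.036]
jring [0.482 0.278 0.036]
[0.39189773 0.07795271 1.20607237] [0.0056149  0.78898469 0.94066493]
```

Careful with the scale: shifts go in shares of 80 cm and turns go in shares of 2 rad. That gives: 29.6 cm / 80 = 0.37, -13 cm / 80 = -0.1625, 0.317 rad / 2 = 0.1585.

Emit:
servo_tool(commands=[[0.37,-0.1625,0,0,0,0.1585,-1],[0.37,-0.1625,0,0,0,0.1585,-1],[0.37,-0.1625,0,0,0,0.1585,-1],[0.37,-0.1625,0,0,0,0.1585,-1],[0.37,-0.1625,0,0,0,0.1585,-1],[0.37,-0.1625,0,0,0,0.1585,-1],[0.37,-0.1625,0,0,0,0.1585,-1]])

```text
clock: 1.02
tool_pos: [0.4201, -0.3302, 0.3036]
orientation: [[1.0, 0.002, -0.001], [0.002, -1.0, -0.0], [-0.001, 0.0, -1.0]]
ft_force: [-0.1, -0.2, -0.2]
grip_width: 0.0854
grasp_force: 0.0
```

```bash
cat >> h.py <<'E'
import pickle
def snap(f):
    c=cam("wrist");pickle.dump(c,open(f+".pkl","wb"));cv2.imwrite(f"pics/{f}.png",c[0][:,:,::-1]);return c
def get(f): return pickle.load(open(f+".pkl","rb"))
E
python3 -c "
from h import *
snap('w1');o=r.get_obs();print(o['clock'],np.round(o['tool_pos'],3),np.round(o['orientation'],3))"
```

```text
1.075 [ 0.419 -0.331  0.304] [[ 1.    -0.    -0.001]
 [-0.    -1.    -0.   ]
 [-0.001  0.    -1.   ]]
```

Scaled: -28 cm / 80 = -0.35.

Emit:
servo_tool(commands=[[0,-0.35,0,0,0,0,-1],[0,-0.35,0,0,0,0,-1],[0,-0.35,0,0,0,0,-1],[0,-0.35,0,0,0,0,-1],[0,-0.35,0,0,0,0,-1],[0,-0.35,0,0,0,0,-1],[0,-0.35,0,0,0,0,-1]])

```text
clock: 1.95
tool_pos: [0.4199, -0.0523, 0.304]
orientation: [[1.0, -0.002, 0.0], [-0.002, -1.0, -0.001], [0.0, 0.001, -1.0]]
ft_force: [-0.0, -0.2, 0.6]
grip_width: 0.0853
grasp_force: 0.0
```

```bash
python3 -c "
from h import *
snap('w2');o=r.get_obs();print(o['clock'],np.round(o['tool_pos'],3),np.round(o['orientation'],3))"
```

```text
2.0 [ 0.42  -0.052  0.304] [[ 1.    -0.003  0.   ]
 [-0.003 -1.    -0.001]
 [ 0.     0.001 -1.   ]]
```

Scaled: -14 cm / 80 = -0.175.

Emit:
servo_tool(commands=[[0,-0.175,0,0,0,0,-1],[0,-0.175,0,0,0,0,-1],[0,-0.175,0,0,0,0,-1],[0,-0.175,0,0,0,0,-1]])

```text
clock: 2.5
tool_pos: [0.4203, 0.0888, 0.3038]
orientation: [[1.0, 0.0, -0.0], [0.0, -1.0, -0.001], [-0.0, 0.001, -1.0]]
ft_force: [-0.2, 0.3, -0.1]
grip_width: 0.0856
grasp_force: 0.0
```

```bash
python3 -c "
from h import *
snap('w3');o=r.get_obs();print(o['clock'],np.round(o['tool_pos'],3))
c=np.hstack([cv2.resize(cv2.imread('pics/w%d.png'%i),(400,300)) for i in (1,2)]);d=np.hstack([cv2.resize(cv2.imread('pics/w3.png'),(400,300)),np.zeros((300,400,3),np.uint8)])
cv2.imwrite('pics/m1.png',np.vstack([c,d]))"
```

```text
2.55 [0.42  0.088 0.304]
```

View pics/m1.png

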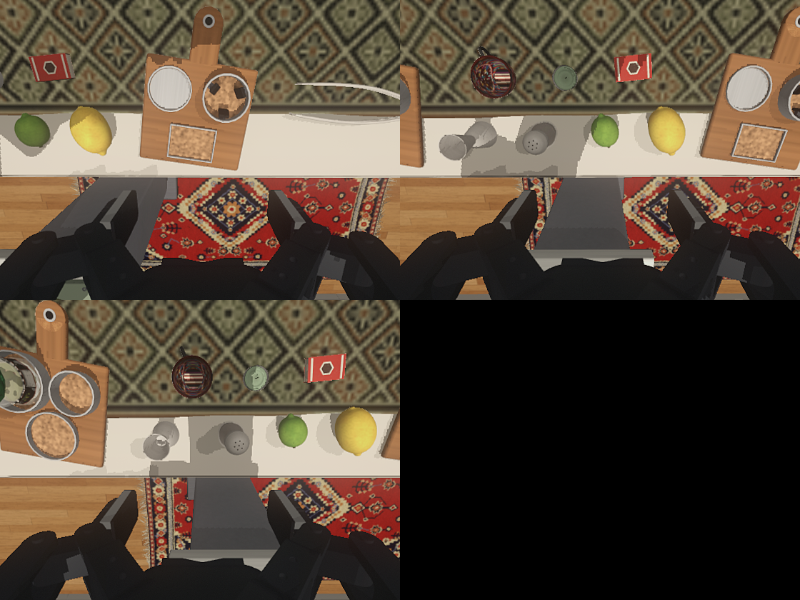

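The view shows the things from three wrist positions, in half-scale montage pixels. The supper board is at (200,115) in w1. The cup is at (493,75), tea light (565,77), matchbox (634,68), jigger top (453,147), shaker top (537,143), lime (604,131) and lemon (667,130), all in w2. One more view covers the drinks board; then I measure.

Scaled: -20 cm / 80 = -0.25.

Emit:
servo_tool(commands=[[0,-0.25,0,0,0,0,-1],[0,-0.25,0,0,0,0,-1],[0,-0.25,0,0,0,0,-1],[0,-0.25,0,0,0,0,-1],[0,-0.25,0,0,0,0,-1]])

```text
clock: 3.18
tool_pos: [0.4207, 0.2882, 0.3035]
orientation: [[1.0, -0.001, -0.0], [-0.001, -1.0, -0.001], [-0.0, 0.001, -1.0]]
ft_force: [-0.7, -0.5, -0.5]
grip_width: 0.0851
grasp_force: 0.0
```

```bash
cat > meas.py <<'E'
from h import *
W={i:snap('w4') if i==4 else get('w%d'%i) for i in (1,2,3,4)}
def blobs(c,lo,hi,amin=150):
    h=cv2.cvtColor(c[0],cv2.COLOR_RGB2HSV);m=cv2.inRange(h,lo,hi);m=cv2.morphologyEx(m,cv2.MORPH_OPEN,np.ones((3,3)));m=cv2.morphologyEx(m,cv2.MORPH_CLOSE,np.ones((7,7)));m[240:]=0
    return sorted([k for k in cv2.findContours(m,cv2.RETR_EXTERNAL,2)[0] if cv2.contourArea(k)>amin],key=cv2.contourArea,reverse=True)
def ctr(k): M=cv2.moments(k);return M['m10']/M['m00'],M['m01']/M['m00']
if __name__=="__main__":
    def show(name,lo,hi,z):
        for i,c in W.items():
            for k in blobs(c,lo,hi)[:3]:
                u=ctr(k);pts=np.array([plane(c,p[0],z)[:2] for p in k])
                (q,s,a)=cv2.minAreaRect((pts*1000).astype(np.float32))
                print(name,i,np.round(u,1),cv2.contourArea(k),"at z",np.round(plane(c,u,z),4),"rect",np.round(q,1),np.round(s,1),round(a,1))
    show("red",(0,150,110),(8,255,255),.015);show("red2",(172,130,90),(180,255,255),.015)
    show("lime",(33,110,40),(60,255,255),.022);show("lemon",(20,150,80),(30,255,255),.027)
    show("wood",(8,90,110),(16,190,255),.014)
    for n,a,b in[("salt",(192,200),(330,196)),("jig",(74,206),(218,203))]: print(n,tri([W[2],W[3]],[a,b]))
    a=cv2.resize(W[4][0][0:260],None,fx=1.4,fy=1.4)[:,:,::-1]
    b=np.hstack([cv2.resize(W[i][0][x[1]:x[1]+110,x[0]:x[0]+180],None,fx=2.15,fy=2.15,interpolation=2)[:,:,::-1] for i,x in((2,(40,150)),(3,(180,150)))])
    c=np.zeros((600,784,3),np.uint8);c[:364]=a[:364];b=b[:236,:784];c[364:364+b.shape[0],:b.shape[1]]=b;cv2.imwrite("pics/m2.png",c)
E
python3 meas.py
```

```text
red 1 [72.8 93.9] 1480.0 at z [ 0.5183 -0.1036  0.015 ] rect [ 517.9 -103.6] [35.3 48.4] 5.4
red 2 [326.3  94.5] 1676.5 at z [ 0.518  -0.1003  0.015 ] rect [ 517.5 -100.1] [35.4 55.7] 5.3
red 3 [456.9  94.9] 1688.0 at z [ 0.5179 -0.1003  0.015 ] rect [ 517.7 -100.4] [36.2 55.4] 5.5
lime 1 [ 42.6 181.4] 1459.5 at z [ 0.4236 -0.0549  0.022 ] rect [422.4 -54.4] [48.2 51.7] 72.3
lime 2 [286.2 182.7] 1254.0 at z [ 0.4224 -0.0568  0.022 ] rect [421.6 -57.2] [46.8 47.4] 62.8
lime 3 [410.5 183.8] 1242.0 at z [ 0.4215 -0.0587  0.022 ] rect [420.4 -59.6] [45.3 47.7] 67.2
lemon 1 [125.8 173.9] 1668.5 at z [ 0.4332 -0.1542  0.027 ] rect [ 423.7 -150.7] [58.1 72.6] 83.7
lemon 2 [374.7 166.5] 903.5 at z [ 0.4416 -0.1557  0.027 ] rect [ 437.7 -160.3] [62.3 35.9] 69.5
lemon 3 [498.7 172. ] 1459.5 at z [ 0.4359 -0.1542  0.027 ] rect [ 433.4 -158. ] [61.6 52.9] 14.2
wood 1 [272.9 144.6] 22871.0 at z [ 0.4647 -0.3192  0.014 ] rect [ 478.7 -324.5] [170.5 234. ] 81.4
wood 2 [500.4 150.4] 17696.5 at z [ 0.4576 -0.3015  0.014 ] rect [ 456.1 -285.5] [253.  161.7] 14.3
wood 2 [ 14.7 172.5] 3012.0 at z [0.4339 0.2592 0.014 ] rect [439.2 256.4] [ 35.8 167.7] 75.0
wood 2 [553.2 141.2] 209.0 at z [ 0.4676 -0.3594  0.014 ] rect [ 467.6 -359.3] [23.3 13.3] 13.7
wood 3 [ 85.4 142.2] 17014.5 at z [0.4678 0.3116 0.014 ] rect [490.3 322. ] [172.2 239.9] 79.2
wood 3 [551.2 201.7] 685.5 at z [ 0.3979 -0.2335  0.014 ] rect [ 403.9 -227.8] [72.2 26. ] 14.5
wood 4 [258.3 144.4] 18320.0 at z [0.4658 0.3152 0.014 ] rect [489.  323.7] [169.7 238.1] 78.9
wood 4 [185.2  69.6] 159.0 at z [0.5436 0.3908 0.014 ] rect [545.  389.5] [11.4 25.7] 17.5
salt (array([0.41578861, 0.03998049, 0.065854  ]), [2.1, 2.1])
jig (array([0.41314216, 0.1516036 , 0.08044701]), [1.3, 1.3])
```

View pics/m2.png

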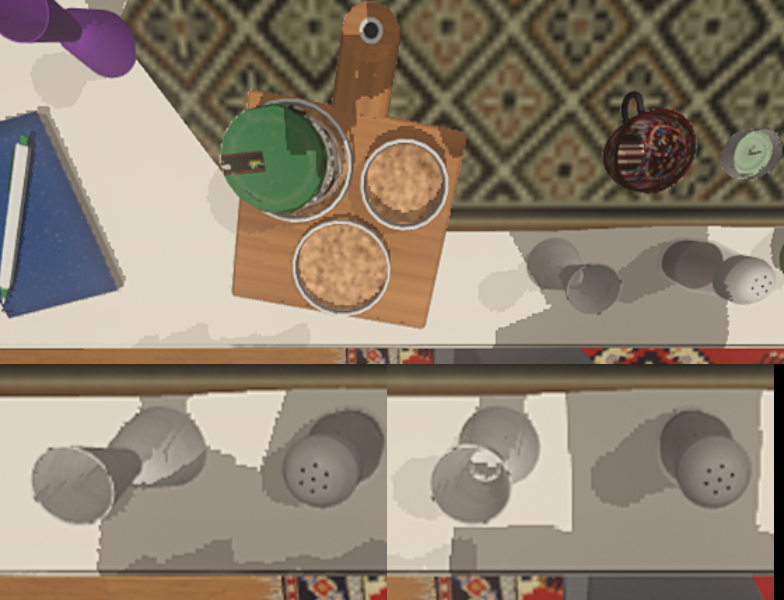

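The view shows the jigger rim at (593,289), the shaker holes at (762,287), the jigger's collar at (404,184), the low ring at (341,266), and the tea light's top at (752,154). The purple jigger stays at (70,40), untouched.

```bash
cat > m3.py <<'E'
from h import *
W={i:get('w%d'%i) for i in (1,2,3,4)}
def T(n,**k):
    ks=[int(a[1:]) for a in k];X,e=tri([W[i] for i in ks],list(k.values()));print(n,np.round(X,4),e);return X
T("salt",w2=(186,203),w3=(334,203.5),w4=(544,205))
T("jig",w2=(74.4,206.3),w3=(219,206.3),w4=(423.6,206.4))
T("tea",w2=(231,108),w3=(358,109),w4=(537,110))
T("match",w2=(326.3,94.5),w3=(456.9,94.9));T("lime",w2=(286.2,182.7),w3=(410.5,183.8))
a=T("collar",w3=(102,130),w4=(288.6,131.4));b=T("ring",w3=(71,190),w4=(243.6,190))
def pose(pairs):
    P=np.array([p for p,_ in pairs])/1000.;Q=np.array([q[:2] for _,q in pairs]);p0,q0=P.mean(0),Q.mean(0)
    M=(P-p0).T@(Q-q0);th=np.arctan2(M[0,1]-M[1,0],M[0,0]+M[1,1]);R=np.array([[np.cos(th),-np.sin(th)],[np.sin(th),np.cos(th)]])
    t=q0-R@p0;print("pose",np.round(t,4),"yaw",round(th,4),"res mm",np.round((P@R.T+t-Q)*1000,1).tolist());return R,t
R,t=pose([((36,-44),plane(W[4],(288.6,131.4),.036)),((-40,-6),plane(W[4],(243.6,190),.024))])
for n,u in(("jigcollar",(.036,-.044)),("ring",(-.04,-.006)),("jar",(.037,.041))):print(n,np.round(R@u+t,4))
R,t=pose([((36,-42),plane(W[1],(316,139),.036)),((36,45),plane(W[1],(238,125),.019)),((-45,0),plane(W[1],(268.5,199),.019))])
for n,u in(("salt",(.036,-.042)),("tea",(.036,.045)),("match",(-.045,0))):print(n,np.round(R@u+t,4))
# board yaw from mask, side edges
from meas import blobs
for i in(1,4):
    k=blobs(W[i],(8,90,110),(16,190,255))[0];h=cv2.convexHull(k);p=np.array([plane(W[i],q[0],.014)[:2] for q in h])
    q=cv2.approxPolyDP((p*1000).astype(np.float32),8,True)[:,0];print(i,np.round(q).tolist())
# lime axis
for i in(2,3,4,1):
    h=cv2.cvtColor(W[i][0],cv2.COLOR_RGB2HSV);m=cv2.inRange(h,(33,90,25),(60,255,255));m[240:]=0
    for k in cv2.findContours(m,cv2.RETR_EXTERNAL,2)[0]:
        if cv2.contourArea(k)>600 :
            p=np.array([plane(W[i],q[0],.022)[:2] for q in k])*1000;e=cv2.fitEllipse(p.astype(np.float32));print(i,np.round(e[0]),np.round(e[1]),round(e[2]))
E
sed -i 's/snap(.w4.) if i==4 else //' meas.py; python3 m3.py
```

```text
salt [0.4159 0.0393 0.0888] [0.8, 0.4, 1.1]
jig [0.4118 0.1503 0.0822] [0.1, 0.1, 0.0]
tea [0.5035 0.0045 0.0099] [1.0, 0.1, 1.0]
match [ 0.5179 -0.1003  0.0152] [0.0, 0.0]
lime [ 0.423  -0.0567  0.0269] [0.5, 0.5]
collar [0.4812 0.2812 0.0306] [0.6, 0.6]
ring [0.4147 0.3328 0.0227] [0.2, 0.2]
pose [0.4549 0.3311] yaw -0.1994 res mm [[0.6, -0.5], [-0.6, 0.5]]
jigcollar [0.4815 0.2808]
ring [0.4145 0.3331]
jar [0.4993 0.3639]
pose [ 0.4446 -0.3198] yaw -0.1529 res mm [[1.4, -1.1], [0.8, 0.4], [-2.2, 0.7]]
salt [ 0.4737 -0.3668]
tea [ 0.487  -0.2808]
match [ 0.4001 -0.313 ]
1 [[595.0, -331.0], [591.0, -356.0], [513.0, -414.0], [352.0, -390.0], [377.0, -225.0], [536.0, -250.0]]
4 [[607.0, 315.0], [599.0, 289.0], [518.0, 234.0], [358.0, 264.0], [390.0, 428.0], [467.0, 414.0]]
2 [422. -57.] [42. 53.] 104
3 [422. -57.] [44. 53.] 116
1 [422. -56.] [53. 54.] 11
```

Scaled: 19.5 cm / 80 = 0.2438, 13.8 cm / 80 = 0.1725, -1.37 rad / 2 = -0.685.

Emit:
servo_tool(commands=[[-0.0113,0.1725,0.15,0,0,-0.1,-1],[-0.0113,0.1725,0.15,0,0,-0.2,-1],[-0.0113,0.1725,0.15,0,0,-0.3,-1],[-0.0113,0.1725,0.15,0,0,-0.4,-1],[-0.0113,0.1725,0.15,0,0,-0.5,-1],[-0.0113,0.1725,0.15,0,0,-0.6,-1],[-0.0113,0.1725,0.15,0,0,-0.685,-1],[-0.0113,0.1725,0.15,0,0,-0.685,-1],[-0.0113,0.1725,0.15,0,0,-0.685,-1],[-0.0113,0.1725,0.2438,0,0,-0.685,-1],[-0.0113,0.1725,0.2438,0,0,-0.685,-1],[-0.0113,0.1725,0.2438,0,0,-0.685,-1]])

```text
clock: 4.72
tool_pos: [0.4104, 0.1507, 0.1085]
orientation: [[0.201, 0.98, -0.002], [0.98, -0.201, -0.001], [-0.001, -0.002, -1.0]]
ft_force: [-0.0, 0.4, -0.4]
grip_width: 0.0854
grasp_force: 0.0
```

Scaled: -8 cm / 80 = -0.1.

Emit:
servo_tool(commands=[[0,0,0,0,0,0,1],[0,0,0,0,0,0,1],[0,0,0,0,0,0,1],[0,0,0,0,0,0,1],[0,0,0,0,0,0,1],[0,0,-0.1,0,0,0,1],[0,0,-0.1,0,0,0,1],[0,0,-0.1,0,0,0,1]])

```text
clock: 5.72
tool_pos: [0.4124, 0.1517, 0.1911]
orientation: [[0.199, 0.98, 0.005], [0.98, -0.199, 0.001], [0.002, 0.005, -1.0]]
ft_force: [0.3, -0.0, -1.6]
grip_width: 0.0393
grasp_force: 61.4
```

```bash
python3 -c "
from h import *
o=r.get_obs();print(o['grip_width'],o['grasp_force'],o['tool_pos'],o['joint_pos'])
print(rel([.4815,.2808,.20],-0.2))"
```

```text
0.03925659042627732 61.37635696397865 [0.41241672 0.15169562 0.19106648] [ 1.55027697e-01  4.65087193e-02  1.97601095e+00 -1.76171603e-05
  1.11361765e+00  3.55767418e-01]
([14.03, 4.2, -0.85], np.float64(-0.0007368137040120182))
```

Scaled: 14 cm / 80 = 0.175, 4.2 cm / 80 = 0.0525.

Emit:
servo_tool(commands=[[0.175,0.0525,0,0,0,0,1],[0.175,0.0525,0,0,0,0,1],[0.175,0.0525,0,0,0,0,1],[0.175,0.0525,0,0,0,0,1],[0.175,0.0525,0,0,0,0,1],[0.175,0.0525,0.05,0,0,0,1],[0.175,0.0525,0.075,0,0,0,1],[0.175,0.0525,0.0825,0,0,0,1],[0.175,0.0525,0.0825,0,0,0,1]])

```text
clock: 6.85
tool_pos: [0.4779, 0.2784, 0.1246]
orientation: [[0.2, 0.98, -0.006], [0.98, -0.2, -0.003], [-0.004, -0.006, -1.0]]
ft_force: [-9.2, -3.7, 16.1]
grip_width: 0.0393
grasp_force: 65.2
```

```bash
python3 -c "
from h import *
o=r.get_obs();print(o['ft_force'])
print(rel([.4815,.2808,.1225],-0.2));a=snap('w5')[0];b=cam('scene')[0][200:330,180:330]
cv2.imwrite('pics/m3.png',np.hstack([a[:,:,::-1],np.pad(cv2.resize(b,(235,204)),((0,216),(0,0),(0,0)))[:,:,::-1]]))"
```

```text
[-9.152286  -3.7357182 16.1021753]
([0.31, 0.3, 0.21], np.float64(-0.0017916357610154865))
```

View pics/m3.png

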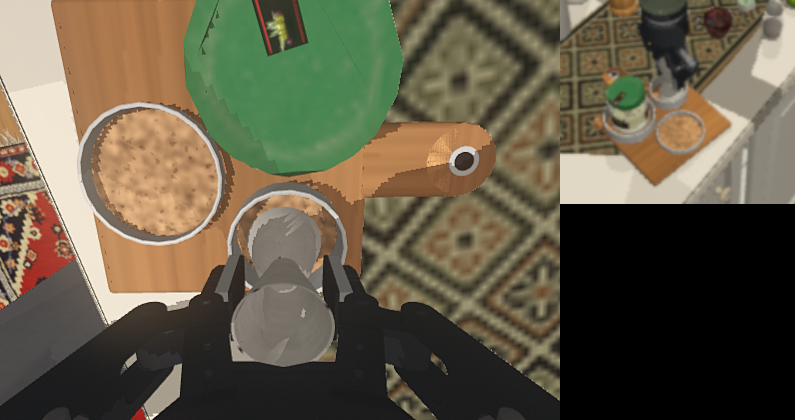

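The jigger stands inside its collar and is pressing lightly on the floor. I release it and go up.

Scaled: -17 cm / 80 = -0.2125, -12 cm / 80 = -0.15.

Emit:
servo_tool(commands=[[0,0,-0.0025,0,0,0,-0.3],[0,0,-0.0025,0,0,0,-0.6],[0,0,-0.0025,0,0,0,-1],[0,0,-0.0025,0,0,0,-1],[0,0,-0.075,0,0,0,-1],[0,0,-0.15,0,0,0,-1],[-0.1,0,-0.2125,0,0,0,-1],[-0.1,0,-0.2125,0,0,0,-1],[-0.1,0,-0.2125,0,0,0,-1]])

```text
clock: 8.07
tool_pos: [0.4648, 0.2009, 0.2946]
orientation: [[0.202, 0.979, 0.004], [0.979, -0.202, 0.001], [0.002, 0.004, -1.0]]
ft_force: [-0.7, 0.3, 0.1]
grip_width: 0.0852
grasp_force: 0.0
```

```bash
python3 -c "
from h import *
a=snap('w6')[0];b=cam('scene')[0][200:330,180:330]
cv2.imwrite('pics/m4.png',np.hstack([a[:,:,::-1],np.pad(cv2.resize(b,(235,204)),((0,216),(0,0),(0,0)))[:,:,::-1]]))
print(rel([.422,-.057,.18],-.24))"
```

```text
([-26.22, 1.08, 11.22], np.float64(0.038449767694305415))
```

View pics/m4.png

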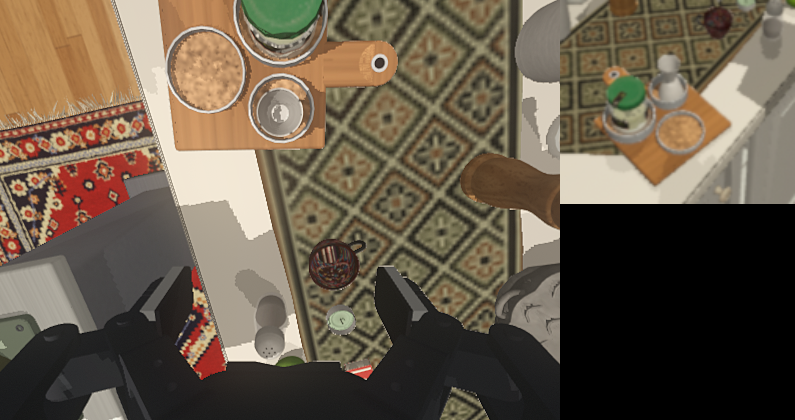

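The jigger is upright in its collar: rim at (280,112), collar at (281,107). Next I take a near-vertical look at the lime to settle its long axis.

Scaled: -34 cm / 80 = -0.425, 4.5 cm / 80 = 0.0563.

Emit:
servo_tool(commands=[[-0.425,0.0113,0.0563,0,0,0,-1],[-0.425,0.0113,0.0563,0,0,0,-1],[-0.425,0.0113,0.0563,0,0,0,-1],[-0.425,0.0113,0.0563,0,0,0,-1],[-0.425,0.0113,0.0563,0,0,0,-1],[-0.425,0.0113,0.0563,0,0,0,-1],[-0.425,0.0113,0.0563,0,0,0,-1]])

```text
clock: 9.05
tool_pos: [0.4047, -0.134, 0.2463]
orientation: [[0.203, 0.979, -0.003], [0.979, -0.203, 0.002], [0.001, -0.003, -1.0]]
ft_force: [0.7, 0.3, 0.1]
grip_width: 0.0852
grasp_force: 0.0
```

```bash
python3 -c "
from h import *
c=snap('w7')
def ell(c,z,tag):
    h=cv2.cvtColor(c[0],cv2.COLOR_RGB2HSV);m=cv2.inRange(h,(33,90,25),(65,255,255))
    for k in cv2.findContours(m,cv2.RETR_EXTERNAL,2)[0]:
        if cv2.contourArea(k)>100:
            p=np.array([plane(c,q[0],z)[:2] for q in k])*1000;M=cv2.moments(k);C=np.cov(p.T)
            e=cv2.fitEllipse(p.astype(np.float32));w,V=np.linalg.eigh(C)
            print(tag,M['m10']/M['m00'],M['m01']/M['m00'],np.round(p.mean(0)),np.round(e[1]),round(e[2]),'major dir',np.round(V[:,1],2),np.round(2*np.sqrt(2*w)),'ext x,y',np.ptp(p,axis=0))
ell(c,.022,'w7');ell(load('top0.npz'),.022,'top')
print(rel([.422,-.057,.18],-.24))"
```

```text
w7 285.46386120339605 110.65094130675526 [422. -57.] [42. 53.] 104 major dir [-0.97 -0.23] [42. 54.] ext x,y [54.88330655 44.01665035]
top 329.4230072463768 233.35326086956522 [425. -57.] [39. 50.] 107 major dir [-0.97 -0.26] [40. 50.] ext x,y [50.97046964 42.21757032]
top 178.17910447761193 205.62046908315565 [505. 378.] [49. 59.] 95 major dir [-0.99 -0.14] [45. 59.] ext x,y [60.51967611 52.04159653]
([7.77, 0.17, 6.67], np.float64(0.037690527243161354))
```

View pics/w7.png

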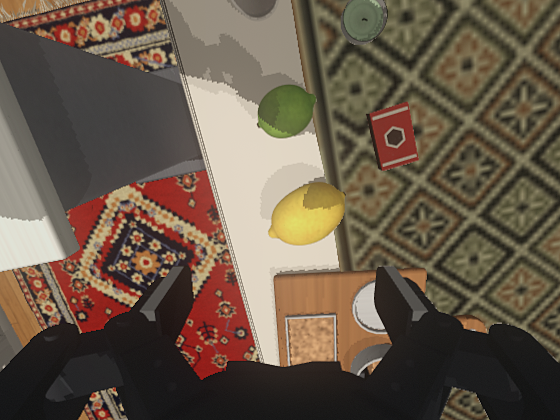

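The lime runs from (260,125) to (315,97), so its long axis lies about 14 degrees off world x. I go by the image rather than the text and close across that axis. The fingers open only partly because the lemon at (307,213) is close.

Scaled: 9 cm / 80 = 0.1125, 7.8 cm / 80 = 0.0975, 1.12 rad / 2 = 0.56.

Emit:
servo_tool(commands=[[0.0975,0.0019,0.1125,0,0,0.09,-0.4],[0.0975,0.0019,0.1125,0,0,0.18,-0.4],[0.0975,0.0019,0.1125,0,0,0.27,-0.4],[0.0975,0.0019,0.1125,0,0,0.36,-0.4],[0.0975,0.0019,0.1125,0,0,0.45,-0.4],[0.0975,0.0019,0.1125,0,0,0.56,-0.4],[0.0975,0.0019,0.1125,0,0,0.56,-0.4],[0.0975,0.0019,0.1125,0,0,0.56,-0.4]])

```text
clock: 10.1
tool_pos: [0.4221, -0.056, 0.1577]
orientation: [[0.968, 0.251, -0.0], [0.251, -0.968, 0.0], [-0.0, -0.001, -1.0]]
ft_force: [-0.4, 0.5, 1.1]
grip_width: 0.06
grasp_force: 0.0
```

```bash
python3 -c "
from h import *
print(rel([.422,-.057,.083],np.radians(-76)))"
```

```text
([-0.03, 0.1, 7.47], np.float64(0.009359709967321272))
```

Scaled: 7.5 cm / 80 = 0.0938, -6 cm / 80 = -0.075.

Emit:
servo_tool(commands=[[0,0.0013,0.0625,0,0,0,-0.4],[0,0.0013,0.0938,0,0,0,-0.4],[0,0.0013,0.0938,0,0,0,-0.4],[0,0.0013,0.0938,0,0,0,1],[0,0.0013,0.0938,0,0,0,1],[0,0.0013,0.0938,0,0,0,1],[0,0.0013,0.0938,0,0,0,1],[0,0.0013,0.025,0,0,0,1],[0,0.0013,-0.05,0,0,0,1],[0,0.0013,-0.075,0,0,0,1],[0,0.0013,-0.075,0,0,0,1]])

```text
clock: 11.48
tool_pos: [0.4235, -0.0584, 0.2197]
orientation: [[0.969, 0.247, 0.005], [0.247, -0.969, -0.002], [0.004, 0.003, -1.0]]
ft_force: [-0.5, 0.1, -0.8]
grip_width: 0.0406
grasp_force: 61.1
```

```bash
python3 -c "
from h import *
print(rel([.4145,.333,.22]), rel([.4145,.333,.104]))"
```

```text
([8.81, -38.15, -0.1], None) ([8.76, -38.18, 11.5], None)
```

Scaled: -38.2 cm / 80 = -0.4775, 11.3 cm / 80 = 0.1413.

Emit:
servo_tool(commands=[[0.11,-0.4775,0,0,0,0,1],[0.11,-0.4775,0,0,0,0,1],[0.11,-0.4775,0,0,0,0,1],[0.11,-0.4775,0,0,0,0,1],[0.11,-0.4775,0,0,0,0,1],[0.11,-0.4775,0,0,0,0,1],[0.11,-0.4775,0,0,0,0,1],[0.11,-0.4775,0,0,0,0,1],[0.11,-0.4775,0.0625,0,0,0,1],[0.11,-0.4775,0.1125,0,0,0,1],[0.11,-0.4775,0.1413,0,0,0,1],[0.11,-0.4775,0.1413,0,0,0,1]])

```text
clock: 12.98
tool_pos: [0.4114, 0.3307, 0.1021]
orientation: [[0.97, 0.245, -0.006], [0.245, -0.97, -0.004], [-0.007, 0.003, -1.0]]
ft_force: [0.9, -0.4, -0.8]
grip_width: 0.041
grasp_force: 61.2
```

Scaled: -18 cm / 80 = -0.225, -12 cm / 80 = -0.15.

Emit:
servo_tool(commands=[[0,0,0,0,0,0,1],[0,0,0,0,0,0,0],[0,0,0,0,0,0,-0.5],[0,0,0,0,0,0,-0.6],[0,0,0,0,0,0,-0.6],[0,0,-0.075,0,0,0,-0.6],[0,0,-0.15,0,0,0,-1],[-0.0625,0,-0.225,0,0,0,-1],[-0.0625,0,-0.225,0,0,0,-1],[-0.0625,0,-0.225,0,0,0,-1]])

```text
clock: 14.22
tool_pos: [0.3645, 0.3216, 0.2854]
orientation: [[0.969, 0.248, 0.002], [0.248, -0.969, 0.001], [0.002, -0.0, -1.0]]
ft_force: [-0.4, -0.2, -0.1]
grip_width: 0.0855
grasp_force: 0.0
```

```bash
cat >> h.py <<'E'
def lime(c,z):
    m=cv2.inRange(cv2.cvtColor(c[0],cv2.COLOR_RGB2HSV),(33,90,25),(55,255,255))
    for k in cv2.findContours(m,cv2.RETR_EXTERNAL,2)[0]:
        if cv2.contourArea(k)>60: M=cv2.moments(k);u=(M['m10']/M['m00'],M['m01']/M['m00']);print('green',np.round(u),cv2.contourArea(k),np.round(plane(c,u,z),3))
E
python3 -c "
from h import *
lime(snap('w8'),.036);lime(cam('top'),.036)
print(rel([.5035,.0045,.20],0))"
```

```text
green [279. 140.] 1750.5 [0.415 0.339 0.036]
green [189. 238.] 189.5 [0.413 0.336 0.036]
([5.67, 34.11, 8.33], np.float64(-1.321050761963186))
```

The lime sits in its ring: (0.414,0.337) against the ring centre (0.4145,0.333). Next is the tea light.

Scaled: 34.1 cm / 80 = 0.4263, 12 cm / 80 = 0.15, 0.25 rad / 2 = 0.125.

Emit:
servo_tool(commands=[[0.07,0.4263,0.0625,0,0,0.125,-0.3],[0.07,0.4263,0.0625,0,0,0.125,-0.3],[0.07,0.4263,0.0625,0,0,0.125,-0.3],[0.07,0.4263,0.0625,0,0,0.125,-0.3],[0.07,0.4263,0.0625,0,0,0.125,-0.3],[0.07,0.4263,0.0625,0,0,0.125,-0.3],[0.07,0.4263,0.15,0,0,0.125,-0.3],[0.07,0.4263,0.15,0,0,0.125,-0.3]])

```text
clock: 15.32
tool_pos: [0.4988, 0.0047, 0.1583]
orientation: [[1.0, -0.002, -0.015], [-0.002, -1.0, 0.002], [-0.015, -0.002, -1.0]]
ft_force: [-0.4, -0.3, -0.1]
grip_width: 0.0553
grasp_force: 0.0
```

```bash
python3 -c "
from h import *
for f,u in (('w7',(364,20)),('w3',(358,109)),('w2',(231,108)),('w4',(537,110)),('w6',(341,319))): print(plane(get(f),u,.014))
c=snap('w9');cv2.imwrite('pics/m5.png',c[0][100:420,80:480,::-1])
print(rel([.5035,.005,.075],np.pi/2))"
```

```text
[0.50279429 0.00255968 0.014     ]
[0.50343703 0.00553611 0.014     ]
[0.50438073 0.00376913 0.014     ]
[0.50237096 0.00762735 0.014     ]
[0.50374314 0.0093438  0.014     ]
([0.44, 0.02, 8.49], np.float64(-0.0010652711033287687))
```

View pics/m5.png

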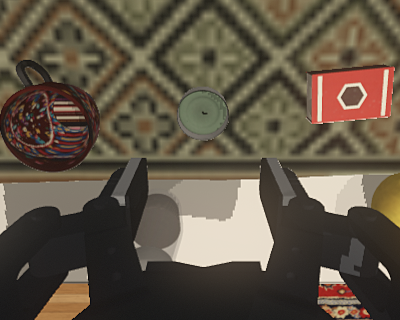

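The tea light is centred under the gripper at crop (203,113), with the cup clear of the left finger.

Scaled: 8.4 cm / 80 = 0.105, 5 cm / 80 = 0.0625.

Emit:
servo_tool(commands=[[0.0063,0,0.0625,0,0,0,-0.3],[0.0063,0,0.105,0,0,0,-0.3],[0.0063,0,0.105,0,0,0,-0.3],[0.0063,0,0.105,0,0,0,1],[0.0063,0,0.105,0,0,0,1],[0.0063,0,0.105,0,0,0,1],[0.0063,0,0.105,0,0,0,1],[0.0063,0,0.0625,0,0,0,1],[0.0063,0,0,0,0,0,1],[0.0063,0,-0.0125,0,0,0,1],[0.0063,0,-0.0125,0,0,0,1]])

```text
clock: 16.75
tool_pos: [0.5089, 0.0048, 0.1762]
orientation: [[1.0, -0.0, 0.003], [-0.0, -1.0, -0.001], [0.003, 0.001, -1.0]]
ft_force: [0.7, 0.5, -0.6]
grip_width: 0.0328
grasp_force: 59.6
```

```bash
python3 -c "
from h import *
print(rel([.487,-.2808,.17],np.pi/2))"
```

```text
([-2.19, 28.56, 0.63], np.float64(-0.0001048992420589201))
```

Scaled: 28.6 cm / 80 = 0.3575, -1.8 cm / 80 = -0.0225.

Emit:
servo_tool(commands=[[-0.0225,0.3575,0,0,0,0,1],[-0.0225,0.3575,0,0,0,0,1],[-0.0225,0.3575,0,0,0,0,1],[-0.0225,0.3575,0,0,0,0,1],[-0.0225,0.3575,0,0,0,0,1],[-0.0225,0.3575,0,0,0,0,1],[-0.0225,0.3575,0.05,0,0,0,1],[-0.0225,0.3575,0.0875,0,0,0,1],[-0.0225,0.3575,0.1063,0,0,0,1],[-0.0225,0.3575,0.1063,0,0,0,1]])

```text
clock: 18.0
tool_pos: [0.4901, -0.2795, 0.09]
orientation: [[1.0, 0.001, -0.002], [0.001, -1.0, 0.002], [-0.002, -0.002, -1.0]]
ft_force: [-1.9, 2.7, 5.1]
grip_width: 0.0334
grasp_force: 96.2
```

```bash
python3 -c "
from h import *
c=snap('w10');cv2.imwrite('pics/m6.png',c[0][100:420,80:480,::-1])
print(rel([.491,-.2808,.092],np.pi/2))"
```

```text
([0.09, 0.13, -0.21], np.float64(0.0010406519940753256))
```

View pics/m6.png

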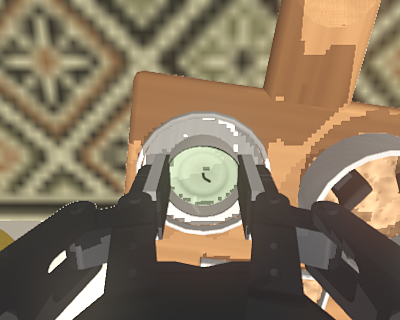

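The tea light (crop (205,180)) is inside its saucer and touching down. I release it and go up.

Scaled: -17 cm / 80 = -0.2125, -12 cm / 80 = -0.15.

Emit:
servo_tool(commands=[[0,0,-0.0025,0,0,0,0],[0,0,-0.0025,0,0,0,-0.2],[0,0,-0.0038,0,0,0,-0.3],[0,0,-0.0038,0,0,0,-0.3],[0,0,-0.075,0,0,0,-0.3],[0,0,-0.15,0,0,0,-0.6],[-0.0625,0,-0.2125,0,0,0,-1],[-0.0625,0,-0.2125,0,0,0,-1],[-0.0625,0,-0.2125,0,0,0,-1]])

```text
clock: 19.18
tool_pos: [0.44, -0.281, 0.2597]
orientation: [[1.0, -0.001, 0.001], [-0.001, -1.0, -0.0], [0.001, 0.0, -1.0]]
ft_force: [0.1, -0.3, 0.2]
grip_width: 0.0851
grasp_force: 0.0
```

```bash
python3 -c "
from h import *
c=snap('w11');a=c[0][20:240,60:480,::-1];cv2.imwrite('pics/m7.png',cv2.resize(a,None,fx=1.8,fy=1.8,interpolation=2))
print(rel([.518,-.1003,.19],np.radians(5.4)))"
```

```text
([7.8, -18.03, 6.88], np.float64(1.4759249820088503))
```

View pics/m7.png

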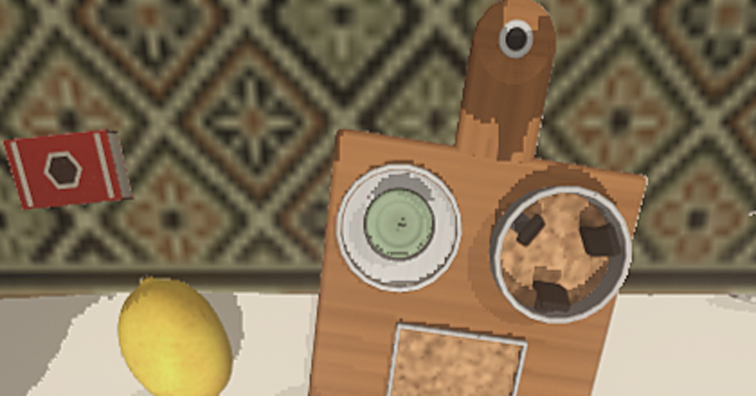

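The tea light at (399,224) sits in its saucer, whose rim centre is (400,227). Next is the matchbox at about (65,170).

Scaled: -18 cm / 80 = -0.225, 7.8 cm / 80 = 0.0975, -1.665 rad / 2 = -0.8325.

Emit:
servo_tool(commands=[[0.0975,-0.225,0.125,0,0,-0.0935,-0.4],[0.0975,-0.225,0.125,0,0,-0.187,-0.4],[0.0975,-0.225,0.125,0,0,-0.28,-0.4],[0.0975,-0.225,0.125,0,0,-0.375,-0.4],[0.0975,-0.225,0.125,0,0,-0.465,-0.4],[0.0975,-0.225,0.125,0,0,-0.56,-0.4],[0.0975,-0.225,0.125,0,0,-0.655,-0.4],[0.0975,-0.225,0.125,0,0,-0.75,-0.4],[0.0975,-0.225,0.125,0,0,-0.8325,-0.4],[0.0975,-0.225,0.125,0,0,-0.8325,-0.4],[0.0975,-0.225,0.125,0,0,-0.8325,-0.4]])

```text
clock: 20.6
tool_pos: [0.5178, -0.1006, 0.1584]
orientation: [[-0.092, 0.996, -0.002], [0.996, 0.092, 0.001], [0.001, -0.002, -1.0]]
ft_force: [-0.4, -0.1, 0.8]
grip_width: 0.0596
grasp_force: 0.0
```

```bash
cat > m4.py <<'E'
from h import *
import io,contextlib
c=get('w11');w=get('w1')
f=lambda u,v:(u/1.8+60,v/1.8+20)
print("salt ring",tri([w,c],[(316,139),f(563,254)]),plane(c,f(563,254),.036),plane(w,(316,139),.036))
print("saucer",tri([w,c],[(238,125),f(400,227)]),plane(c,f(400,227),.019))
print("tea",plane(c,f(399,224),.029))
print("frame far corners",plane(c,f(399,323),.019),plane(c,f(526,344),.019))
print(rel([.518,-.1003,.074],np.radians(5.4)),r.get_obs()['tool_pos'])
E
python3 m4.py
```

```text
salt ring (array([ 0.47341797, -0.36637573,  0.03364055]), [1.3, 1.3]) [ 0.47494855 -0.36614143  0.036     ] [ 0.4723533 -0.3656848  0.036    ]
saucer (array([ 0.48651803, -0.28068375,  0.01322144]), [0.5, 0.5]) [ 0.48749647 -0.28092526  0.019     ]
tea [ 0.48989671 -0.2804356   0.029     ]
frame far corners [ 0.43346986 -0.28021339  0.019     ] [ 0.42078397 -0.35381441  0.019     ]
([0.02, 0.04, 8.44], np.float64(-0.0022875460808207126)) [ 0.51784745 -0.10060264  0.15842936]
```

Scaled: 8.4 cm / 80 = 0.105, 5 cm / 80 = 0.0625.

Emit:
servo_tool(commands=[[0,0,0.0625,0,0,0,-0.4],[0,0,0.105,0,0,0,-0.4],[0,0,0.105,0,0,0,-0.4],[0,0,0.105,0,0,0,1],[0,0,0.105,0,0,0,1],[0,0,0.105,0,0,0,1],[0,0,0.105,0,0,0,1],[0,0,0.0625,0,0,0,1],[0,0,0,0,0,0,1],[0,0,-0.025,0,0,0,1],[0,0,-0.025,0,0,0,1]])

```text
clock: 21.98
tool_pos: [0.5196, -0.1015, 0.1822]
orientation: [[-0.094, 0.996, 0.005], [0.996, 0.094, -0.002], [-0.002, 0.005, -1.0]]
ft_force: [-0.4, -0.0, -0.5]
grip_width: 0.0353
grasp_force: 60.9
```

```bash
python3 -c "
from h import *
print(rel([.4003,-.3127,.17],-.16))
print(rel([.4003,-.3127,.0905],-.16))"
```

```text
([-19.9, -13.86, 1.19], np.float64(0.2539757550858053))
([-19.88, -13.9, 9.14], np.float64(0.2539757550858053))
```

Scaled: -19.9 cm / 80 = -0.2488, -13.9 cm / 80 = -0.1738, 0.254 rad / 2 = 0.127.

Emit:
servo_tool(commands=[[-0.2488,-0.1738,0,0,0,0.065,1],[-0.2488,-0.1738,0,0,0,0.127,1],[-0.2488,-0.1738,0,0,0,0.127,1],[-0.2488,-0.1738,0,0,0,0.127,1],[-0.2488,-0.1738,0,0,0,0.127,1],[-0.2488,-0.1738,0,0,0,0.127,1],[-0.2488,-0.1738,0.05,0,0,0.127,1],[-0.2488,-0.1738,0.0875,0,0,0.127,1],[-0.2488,-0.1738,0.1125,0,0,0.127,1],[-0.2488,-0.1738,0.1125,0,0,0.127,1],[-0.2488,-0.1738,0.1125,0,0,0.127,1]])

```text
clock: 23.35
tool_pos: [0.3986, -0.3095, 0.0903]
orientation: [[0.156, 0.988, -0.004], [0.988, -0.156, 0.004], [0.003, -0.004, -1.0]]
ft_force: [-4.8, 3.6, 11.9]
grip_width: 0.0356
grasp_force: 72.7
```

Scaled: -17 cm / 80 = -0.2125, -12 cm / 80 = -0.15.

Emit:
servo_tool(commands=[[0,0,0,0,0,0,0],[0,0,0,0,0,0,-0.2],[0,0,0,0,0,0,-0.2],[0,0,0,0,0,0,-0.2],[0,0,-0.075,0,0,0,-0.2],[0,0,-0.15,0,0,0,-0.6],[-0.1,0,-0.2125,0,0,0,-1],[-0.1,0,-0.2125,0,0,0,-1],[-0.1,0,-0.2125,0,0,0,-1]])

```text
clock: 24.48
tool_pos: [0.386, -0.3938, 0.262]
orientation: [[0.162, 0.987, 0.003], [0.987, -0.162, -0.004], [-0.004, 0.003, -1.0]]
ft_force: [0.3, 0.3, -1.2]
grip_width: 0.0854
grasp_force: 0.0
```

```bash
python3 -c "
from h import *
c=snap('w12')
m=cv2.inRange(cv2.cvtColor(c[0],cv2.COLOR_RGB2HSV),(0,150,90),(8,255,255))
for k in cv2.findContours(m,cv2.RETR_EXTERNAL,2)[0]:
    if 800<cv2.contourArea(k):
        p=np.array([plane(c,q[0],.029)[:2] for q in k],np.float32)*1000;print(cv2.contourArea(k),cv2.minAreaRect(p))
cv2.imwrite('pics/m8.png',c[0][:,:,::-1])
print(rel([.4159,.0393,.2],-1))"
```

```text
11308.5 ((286.49932861328125, -412.47894287109375), (305.1216125488281, 99.39344024658203), 89.80384063720703)
2182.5 ((399.2144775390625, -307.4388122558594), (55.38580322265625, 35.880210876464844), 81.61029815673828)
15420.5 ((177.9630126953125, -367.7933654785156), (279.49066162109375, 101.74536895751953), 88.94178009033203)
([43.04, -3.95, 6.01], np.float64(0.8383340458123782))
```

View pics/m8.png

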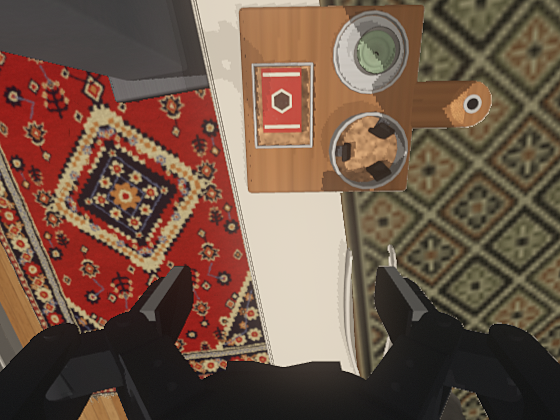

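The matchbox lies flat in its frame, about 5 mm off centre: box at (282,100), frame centre at (283,106). The last piece is the salt shaker.

Scaled: 43 cm / 80 = 0.5375, -4 cm / 80 = -0.05.

Emit:
servo_tool(commands=[[0.5375,-0.05,0.05,0,0,0,-0.6],[0.5375,-0.05,0.05,0,0,0,-0.6],[0.5375,-0.05,0.05,0,0,0,-0.6],[0.5375,-0.05,0.05,0,0,0,-0.6],[0.5375,-0.05,0.05,0,0,0,-0.6],[0.5375,-0.05,0.05,0,0,0,-0.6],[0.5375,-0.05,0.05,0,0,0,-0.6],[0.5375,-0.05,0.05,0,0,0,-0.6],[0.5375,-0.05,0.05,0,0,0,-0.6]])

```text
clock: 25.65
tool_pos: [0.4136, 0.0403, 0.2188]
orientation: [[0.157, 0.988, -0.003], [0.988, -0.157, -0.0], [-0.0, -0.003, -1.0]]
ft_force: [-0.1, 0.1, -0.4]
grip_width: 0.0685
grasp_force: 0.0
```

```bash
python3 -c "
from h import *
print(plane(get('w12'),(369,150),.036))
c=snap('w13');print(rel([.4159,.0393,.1265]),proj(c,[.4159,.0393,.089]))
cv2.imwrite('pics/m9.png',c[0][60:420,100:460,::-1])"
```

```text
[ 0.47309457 -0.36405937  0.036     ]
([0.02, 0.2, 9.26], None) [287.36537828 230.48483371]
```

View pics/m9.png

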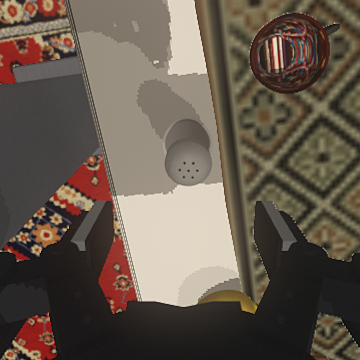

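The shaker's holes at crop (187,170), full image (287,230), match the predicted pixel. I grasp it.

Scaled: 9.2 cm / 80 = 0.115, 5 cm / 80 = 0.0625.

Emit:
servo_tool(commands=[[0,0.0025,0.0625,0,0,0,-0.6],[0,0.0025,0.115,0,0,0,-0.6],[0,0.0025,0.115,0,0,0,-0.6],[0,0.0025,0.115,0,0,0,-0.6],[0,0.0025,0.115,0,0,0,1],[0,0.0025,0.115,0,0,0,1],[0,0.0025,0.115,0,0,0,1],[0,0.0025,0.115,0,0,0,1],[0,0.0025,0.0625,0,0,0,1],[0,0.0025,0,0,0,0,1],[0,0.0025,0,0,0,0,1]])

```text
clock: 27.08
tool_pos: [0.4201, 0.0391, 0.2249]
orientation: [[0.159, 0.987, 0.012], [0.987, -0.159, -0.001], [0.001, 0.012, -1.0]]
ft_force: [0.1, -0.1, -0.6]
grip_width: 0.0315
grasp_force: 59.3
```

```bash
python3 -c "
from h import *
print(rel([.4738,-.366,.2]))"
```

```text
([-39.15, 11.7, 2.61], None)
```

Scaled: -39 cm / 80 = -0.4875, 11.7 cm / 80 = 0.1463.

Emit:
servo_tool(commands=[[-0.4875,0.1463,0,0,0,0,1],[-0.4875,0.1463,0,0,0,0,1],[-0.4875,0.1463,0,0,0,0,1],[-0.4875,0.1463,0,0,0,0,1],[-0.4875,0.1463,0,0,0,0,1],[-0.4875,0.1463,0,0,0,0,1],[-0.4875,0.1463,0,0,0,0,1],[-0.4875,0.1463,0,0,0,0,1],[-0.4875,0.1463,0.0313,0,0,0,1],[-0.4875,0.1463,0.0313,0,0,0,1],[-0.4875,0.1463,0.0313,0,0,0,1],[-0.4875,0.1463,0.0313,0,0,0,1]])

```text
clock: 28.58
tool_pos: [0.4707, -0.3642, 0.196]
orientation: [[0.159, 0.987, 0.001], [0.987, -0.159, -0.001], [-0.001, 0.001, -1.0]]
ft_force: [1.0, -0.9, -1.0]
grip_width: 0.0316
grasp_force: 59.3
```

```bash
python3 -c "
from h import *
c=snap('w14');print(rel([.4738,-.366,.17]),r.get_obs()['tool_pos'],r.get_obs()['ft_force'])
a=cv2.resize(c[0][20:380,100:460],(560,560),interpolation=2);cv2.imwrite('pics/m10.png',a[:,:,::-1])"
```

```text
([-0.11, 0.33, 2.6], None) [ 0.4707005  -0.36431993  0.19601569] [ 1.01589416  1.13932836 -1.52010047]
```

View pics/m10.png

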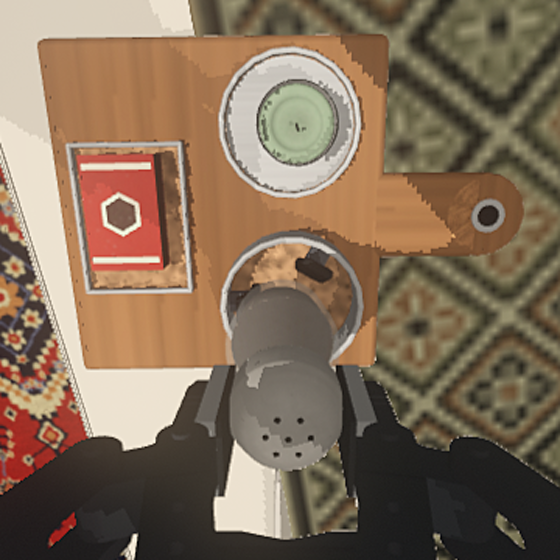

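The shaker hangs straight over its well, with rim edges at columns 221 and 361 and top at row 235. I check the rim centre numerically.

```bash
python3 -c "
from h import *
c=get('w14');g=lambda u,v:(100+u*360/560,20+v*360/560)
L=plane(c,g(221,303),.036);Rr=plane(c,g(361,303),.036);T=plane(c,g(291,235),.036);print(L,Rr,np.linalg.norm(Rr-L),(L+Rr)/2,T)
R=np.array(r.get_obs()['orientation']);rad=np.linalg.norm(Rr-L)/2
print('centre from top edge',T-R[:,0]*rad)
print('col of tcp axis',proj(c,np.array([.4707,-.3643,.036])))
for z in(.0,.0):pass"

```

```text
[ 0.43952767 -0.35802699  0.036     ] [ 0.50838802 -0.36914847  0.036     ] 0.06975267190017544 [ 0.47395784 -0.36358773  0.036     ] [ 0.47924918 -0.32995775  0.036     ]
centre from top edge [ 0.47371325 -0.36439191  0.03603853]
col of tcp axis [283.07530901 216.28878171]
```

Scaled: 3.6 cm / 80 = 0.045, 3.3 cm / 80 = 0.0413, 0.2 rad / 2 = 0.1.

Emit:
servo_tool(commands=[[0,0.0038,0.0188,0,0,0,1],[0,0.0038,0.0363,0,0,0,1],[0,0.0038,0.0363,0,0,0,1],[0,0.0038,0.0363,0,0,0,1],[0,0.0038,0.0413,0,0,0.05,1],[0,0.0038,0.045,0,0,0.1,1],[0,0.0038,0.045,0,0,0.1,1]])

```text
clock: 29.5
tool_pos: [0.474, -0.3667, 0.1613]
orientation: [[0.353, 0.936, 0.003], [0.936, -0.353, -0.005], [-0.003, 0.004, -1.0]]
ft_force: [0.3, -4.2, 4.2]
grip_width: 0.0315
grasp_force: 60.0
```

Scaled: 1.5 cm / 80 = 0.0188, 1.2 cm / 80 = 0.015, -0.37 rad / 2 = -0.185.

Emit:
servo_tool(commands=[[0,0,0.0038,0,0,-0.06,1],[0,0,0.0075,0,0,-0.125,1],[0,0,0.0113,0,0,-0.185,1],[0,0,0.015,0,0,-0.125,1],[0,0,0.0188,0,0,-0.06,1],[0,0,0.0188,0,0,0,1]])

```text
clock: 30.25
tool_pos: [0.4739, -0.3665, 0.1464]
orientation: [[0.355, 0.935, 0.002], [0.935, -0.355, -0.004], [-0.003, 0.003, -1.0]]
ft_force: [-1.2, -2.6, 4.9]
grip_width: 0.0318
grasp_force: 59.8
```

Scaled: 0.7 cm / 80 = 0.0088, 0.6 cm / 80 = 0.0075, -0.37 rad / 2 = -0.185.

Emit:
servo_tool(commands=[[0,0,0.0025,0,0,-0.06,1],[0,0,0.005,0,0,-0.125,1],[0,0,0.0075,0,0,-0.185,1],[0,0,0.0088,0,0,-0.125,1],[0,0,0.0088,0,0,-0.06,1],[0,0,0.0088,0,0,0,1]])

```text
clock: 31.0
tool_pos: [0.4755, -0.3677, 0.1437]
orientation: [[0.355, 0.935, 0.006], [0.935, -0.354, -0.007], [-0.005, 0.008, -1.0]]
ft_force: [-3.3, 1.7, 21.6]
grip_width: 0.032
grasp_force: 62.1
```

Scaled: 0.4 cm / 80 = 0.005, 0.3 cm / 80 = 0.0038, -0.3 rad / 2 = -0.15.

Emit:
servo_tool(commands=[[0,0,0.0025,0,0,-0.075,1],[0,0,0.0038,0,0,-0.15,1],[0,0,0.005,0,0,-0.075,1],[0,0,0.005,0,0,0,1]])

```text
clock: 31.5
tool_pos: [0.4768, -0.3689, 0.1435]
orientation: [[0.355, 0.935, 0.009], [0.935, -0.355, -0.01], [-0.007, 0.012, -1.0]]
ft_force: [-6.7, 4.8, 37.9]
grip_width: 0.0315
grasp_force: 64.1
```

The depth no longer changes (0.1437 to 0.1435) while the force rises 16 N, so the shaker is on the floor. I ease off and release, then check its height.

Scaled: -14 cm / 80 = -0.175, -11 cm / 80 = -0.1375.

Emit:
servo_tool(commands=[[0,0,-0.0088,0,0,0,1],[0,0,-0.0088,0,0,0,1],[0,0,-0.0088,0,0,0,0],[0,0,-0.0088,0,0,0,-0.5],[0,0,-0.0088,0,0,0,-0.5],[0,0,-0.075,0,0,0,-0.5],[0,0,-0.1375,0,0,0,-0.5],[-0.075,0,-0.175,0,0,0,-1],[-0.075,0,-0.175,0,0,0,-1],[-0.075,0,-0.175,0,0,0,-1],[-0.075,0,-0.175,0,0,0,-1]])

```text
clock: 32.88
tool_pos: [0.4517, -0.4192, 0.2706]
orientation: [[0.352, 0.936, -0.003], [0.936, -0.352, 0.004], [0.003, -0.004, -1.0]]
ft_force: [0.3, 1.6, 0.3]
grip_width: 0.0852
grasp_force: 0.0
```

```bash
cat > holes.py <<'E'
from h import *
import sys
def holes(c,X=(.474,-.366,.104)):
    u=proj(c,X);s=22;x,y=int(u[0])-s,int(u[1])-s
    g=cv2.cvtColor(c[0],cv2.COLOR_RGB2GRAY)[y:y+2*s,x:x+2*s]
    b=cv2.morphologyEx(g,cv2.MORPH_BLACKHAT,np.ones((7,7)));m=(b>35).astype(np.uint8)
    n,_,st,ce=cv2.connectedComponentsWithStats(m)
    P=[(np.round(ce[i]+[x,y],1).tolist(),int(st[i,4])) for i in range(1,n) if st[i,4]<25];return u,P
c=snap(sys.argv[1]);print(r.get_obs()['tool_pos'],*holes(c))
E
python3 holes.py w15
```

```text
[ 0.45183688 -0.41926972  0.27078608] [286.81931237 140.25493125] [([264.5, 119.0], 6), ([264.0, 125.0], 3), ([264.0, 129.5], 2), ([286.6, 132.2], 5), ([294.5, 132.5], 4), ([282.3, 139.2], 6), ([290.3, 139.8], 6), ([298.2, 139.8], 6), ([269.0, 146.0], 3), ([286.0, 146.5], 6), ([294.0, 146.7], 7), ([306.1, 153.6], 7), ([268.0, 157.5], 2), ([274.0, 156.0], 1), ([278.9, 160.3], 17), ([298.1, 159.9], 8)]
```

Scaled: 6 cm / 80 = 0.075, -2 cm / 80 = -0.025.

Emit:
servo_tool(commands=[[-0.025,0.075,0,0,0,0,-1],[-0.025,0.075,0,0,0,0,-1],[-0.025,0.075,0,0,0,0,-1],[-0.025,0.075,0,0,0,0,-1]])

```text
clock: 33.42
tool_pos: [0.5009, -0.46, 0.2735]
orientation: [[0.352, 0.936, 0.0], [0.936, -0.352, -0.0], [-0.0, 0.0, -1.0]]
ft_force: [0.6, -0.5, -0.2]
grip_width: 0.0854
grasp_force: 0.0
```

```bash
python3 holes.py w16
```

```text
[ 0.50087297 -0.460167    0.27384799] [203.39857614 110.18398733] [([188.0, 88.5], 2), ([203.2, 101.8], 6), ([211.3, 102.0], 7), ([199.2, 109.2], 6), ([207.3, 109.7], 6), ([215.7, 110.0], 7), ([203.7, 117.0], 7), ([211.8, 117.2], 6), ([224.0, 129.0], 1), ([188.5, 130.5], 4)]
```

Both views show the seven-hole pattern clearly, centred at (290.3,139.6) and (207.4,109.6).

```bash
python3 - <<'E'
from h import *
a,b=get('w15'),get('w16')
print(tri([a,b],[(290.3,139.6),(207.4,109.6)]), plane(a,(290.3,139.6),.104),plane(b,(207.4,109.6),.104))
# tape points at several heights: rim ellipse centre from bright ring pixels, saucer tea
h=cv2.cvtColor(a[0],cv2.COLOR_RGB2HSV)
# red box, lime, lemon checks
t=cam('top');lime(t,.036)
t0=load('top0.npz');y=lambda c:[np.round(np.mean(np.argwhere(cv2.inRange(cv2.cvtColor(c[0],cv2.COLOR_RGB2HSV)[215:255,345:385],(20,120,60),(32,255,255))>0),0),1)]
print('lemon px',y(t0),y(t));d=cv2.absdiff(t[0],t0[0]).max(2)
print('cup diff',d[192:217,262:285].max(),'jar diff',d[195:218,165:188].max(),'jar mean',d[195:218,165:188].mean())
E
```

```text
(array([ 0.47659823, -0.36653516,  0.10258124]), [0.0, 0.0]) [ 0.47658767 -0.36646461  0.104     ] [ 0.47691217 -0.36666213  0.104     ]
green [189. 237.] 183.0 [0.414 0.336 0.036]
lemon px [array([17.6, 19.5])] [array([17.6, 19.4])]
cup diff 8 jar diff 8 jar mean 2.499054820415879
```

```bash
python3 -c "
from rig import r
print(r.sign_off())"
```

```text
the job is handed in; nothing more can be done
None
```

I placed all five things in their wells and handed the job in at about 33 s; the hand-in gave no verdict, so the judged result is unknown. By my measurements the shaker is fully down and about 3 mm off centre, the matchbox about 5 mm off, and the lemon, cup and jar have not moved.

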